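# Lay the last wing feather in its tray pocket

## Task

One bright feather with green marks stands on edge in the wooden rack. Lean it marked side up in the blue V rests and let go of it there, then take it again by its two long edges and lower it flat, marked side up, into the empty pocket of the tray with its quill in the narrow notch, keeping hold until it is down. Let go of it there, and leave the copper-coloured feather, the feather already in the tray, the brush and the tin as they are.

Things in the scene. Friction and masses are not known exactly. Their poses are not given: they have to be found in the camera images.
- feather: Bright aluminium plate 10 mm thick, 160 g, green marks on its top face (+z). Origin: middle of blade and thickness. Blade x -50 to 50, y -23 to 23 mm; then a half-round tip of radius 23 to x = 73; a quill (tongue) x -85 to -50, y 9 to 23, flush with the +y long edge. Starts on its +y edge in a rack slot: y down, x along the rack's x, marked face to the rack's +y.
- feather_quill (a point): Middle of the end of the quill of the bright feather (x = -85, y = 16, z = 0 mm in its frame).
- rack: Fixed wooden rack, base 190 x 140 x 10 mm, origin under its centre. Slots along x at y = +32 and -32 mm, floor 10 mm up, 13 mm wide between cheeks 5 mm thick, 18 mm high, only at |x| = 26 to 46 mm. A feather stands centred in each slot, x = 0, top edge 56 mm above the table: the bright one in either slot, the copper one in the other.
- rest: Blue V rests, fixed, origin under the centre, base 120 x 110 x 10 mm. Two supports at |x| = 32 to 42 mm, free space between, each with a right-angled V open upward. Its long leg (44 mm) rises at 45 degrees to -y, its short leg (23 mm) at 45 degrees to +y; legs 6 mm thick. A feather leans with its unmarked face on the long legs, its +y edge on the short legs.
- rest_v (a point): Middle of the V's bottom line (along the rest's x), 100 mm above the table, axes as rest. A feather leaning properly has its x along the rest's x, its z at 45 degrees between up and the rest's +y, its origin 23 mm up the long leg and 5 mm off it.
- tray: Fixed grey tray, plywood walls; origin on the table under the empty, yellow-floored pocket. Base x -106 to 94, y -42.5 to 157.5, 8 mm thick; walls 10 mm above that. The pocket has the feather's outline with 2 mm play: tip to +x, quill notch x -87 to -52, y 6.5 to 25. Side walls (|y| 25 to 31) are missing at |x| < 30 for fingers. An equal pocket 115 mm to +y holds a feather.
- pocket (a point): Where the bright feather's origin belongs in the empty pocket: 5 mm above the pocket floor, 13 mm above the table. Axes as the tray's: the feather's x, y, z belong along these.
- pocket_quill (a point): Where the end of the bright feather's quill belongs (x = -85, y = 16 mm from pocket).
- rusty_feather: Copper-coloured feather with red marks, same size, standing in the other rack slot. Leave it alone.
- laid_feather: Bright feather like the first, already lying in the tray's other pocket. Leave it alone.
- brush: Brush lying on the bench beyond the work, along its x. Leave it alone.
- tin: Short red tin, 60 mm across, 55 mm high, standing on the bench beyond the work; origin under its centre. Leave it alone.

How it is judged (in metres and radians):
On the way, in this order (a step that is already met when the one before it is completed fails the run):
1. the feather leans marked side up in the V rests, let go and at rest (angle between feather's own z axis and vertical between 0.6 and 0.97 rad and contact force between feather and rest above 0.3 N and contact force between the fingers and feather below 0.1 N and linear speed of feather below 0.02 m/s and distance between feather and rest_v below 0.06 m), for 0.2 s.
2. the feather is lowered flat into the empty pocket while still held (distance between feather and pocket below 0.007 m and distance between feather_quill and pocket_quill below 0.01 m and angle between feather's own z axis and vertical below 0.1 rad and contact force between the fingers and feather above 0.5 N), for 0.1 s.
At the end, for the whole second after the job is handed in: The bright feather lies flat (within 0.06 rad) and marked side up on the floor of the empty pocket, its blade centre within 5 mm and its quill end within 7 mm of their places, at rest and released (distance between feather and pocket below 0.005 m and distance between feather_quill and pocket_quill below 0.007 m and angle between feather's own z axis and vertical below 0.06 rad and linear speed of feather below 0.01 m/s and contact force between the fingers and feather below 0.1 N); the robot touches nothing.
It fails at once if the copper-coloured feather was moved by more than 20 mm (distance of rusty_feather from where it was at the start of the episode above 0.02 m).
It fails at once if the feather already in the tray was moved by more than 20 mm (distance of laid_feather from where it was at the start of the episode above 0.02 m).
It fails at once if the brush was moved by more than 20 mm (distance of brush from where it was at the start of the episode above 0.02 m).
It fails at once if the tin was moved by more than 20 mm (distance of tin from where it was at the start of the episode above 0.02 m).
It also fails if it takes over 58 s, if anything falls off the work surface, if the arm or the gripper's body presses on something with over 40 N, if the wrist force passes 120 N, or if a joint passes its speed limit or range.

## Robot

A 7-joint arm with a two-finger parallel gripper is mounted at the origin on the work surface. World frame = base frame: x ahead of the robot, y to its left, z up, the work surface at z = 0. Lengths are in mm, angles in degrees, forces in N, time in s.
With the tool pointing down it reaches from about 400 to 750 mm from the base axis. Payload 19.5 kg.
Tool frame: the origin (TCP) lies midway between the tips of the shut fingers; the grasp point (between the pads) lies 19 mm behind it; z points along the fingers, y is the line along which they close (so a half turn about z gives the same grasp; the last joint's range is limited). The gripper opens to 85 mm and grips with 20 to 120 N. Pads are 22 mm wide; open, the fingers measure 114 mm over their backs; the gripper's body (76 mm by 85 mm) begins 54 mm behind the grasp point. The pads swing forward as they close: fully open they stand 13 mm farther back than shut.
Start: joints at [-75.9, 40.479, -1.581, 85.061, 1.261, 54.483, -4.326], TCP at [163.198, 551.327, 231.268] pointing down, gripper open.
Joint ranges: [-155.06, 155.06], [-18.47, 123.98], [-90, 86.84], [0, 140.48], [-83.41, 263.41], [0, 116], [-161.91, 161.91]. Speed limits (degrees/s): [108.29, 108.29, 147.25, 147.25, 172.46, 172.46, 172.46].

## Interface

Orientations are given as a 3x3 rotation matrix whose columns are the frame's x, y, z axes.
In Python, from workcell import manip, viewer gives the robot as it stands (manip), with the cameras (viewer).
- The arm moves only by the shell command python3 inch.py [OPENING] [FORCE], which reads ROWS from standard input. ROWS is one flat JSON list of numbers that holds 1 to 10 rows one after another, with no inner brackets; each row has 6 numbers: dx, dy, dz in mm, then a rotation vector rx, ry, rz in degrees; each row is the pose to reach, as a shift and turn from the pose commanded when the command began, along the tool's axes at that moment; what a row does not reach only later rows make up. A row lasts 1/10 s, in which the tool goes at most 50 mm and 8.59 degrees, less where a joint would pass 70% of its speed; a pose out of reach is approached as far as the arm can. OPENING is the finger opening in mm, set as the command begins (- or left out keeps the last). The fingers move at their own pace and stop on an object; FORCE is the grip in N (left out, the last holds). Time passes only in rows, so rows that do not move let the fingers close. It prints the time, the measured TCP pose, the force, the opening and the grip force at its end. Input that does not fit is refused with a message, and nothing moves.
- manip.sense(): the state, without advancing time (a new reading comes with each control period).
- viewer.read_camera(name): name is "side" or "top" or "wrist"; returns the picture (384x512x3 uint8, blue, green, red); there is no depth.
- viewer.camera_model(name): a dict with "mtx" (3x3 intrinsics, pixels), "dist_coeffs" ([k1, k2, p1, p2, k3] as OpenCV has them; the pictures are not rectified), "R" (3x3) and "t" (3): a world point X has camera coordinates R X + t. Camera axes: x right, y down, z forward; pixel columns grow to the right and rows downward; lengths in mm; the calibration is good to about 2 mm. A picture is of the moment at which its call begins: read the wrist's pose just before it. camera_model takes no time and is no camera call; for the wrist camera it gives the pose at the moment of the call.
- manip.job_done(): hands the job in; it is judged then, once.
The state is a dict: "clock": time; "joint_positions": joint angles; "joint_vel": joint speeds; "joint_efforts": joint torques, N m; "ee_pos": TCP position; "ee_rot": TCP orientation; "wrist_force": force on the tool from outside, world axes, zero at the start; "moment": the same for the moment, N m; "finger_gap": finger opening in mm; "grip_force": force on a finger pad.
Only numpy, scipy, OpenCV 4.12 (cv2) and the standard library are available. Lean on these libraries where they do the work, as an engineer would, in place of code of your own. Each camera call takes 0.05 s, during which the arm holds its last target. There are 200 camera calls.

## Working session

There is one attempt and no reset: what is moved stays moved. The work goes in short steps, Python scripts to look and compute and a shell command to move; the robot and the scene stay as the last step left them, time stands still between calls to the robot, and variables do not carry over. Pictures are saved under pics/ and viewed, at most 10 in all, crops included, and the job is handed in when it is done.

```bash
ls; mkdir -p pics; python3 - <<'E'
from workcell import manip, viewer
import cv2,numpy as np
s=manip.sense();print(s['clock'],s['ee_pos'],s['ee_rot'],s['finger_gap'])
for n in('top','side'):
    cv2.imwrite(f'pics/{n}0.png',cv2.resize(viewer.read_camera(n),(800,600)))
    m=viewer.camera_model(n);print(n,m)
E
```

```text
inch.py
pics
workcell.py
0.0 [163.14663642 551.11063754 230.85143924] [[-9.58875465e-01  2.83827029e-01 -2.44335198e-04]
 [ 2.83827130e-01  9.58874935e-01 -1.00934942e-03]
 [-5.21937505e-05 -1.03718935e-03 -9.99999461e-01]] 85.6809220516438
top {'mtx': array([[347.57017444,   0.        , 257.55648591],
       [  0.        , 347.57017444, 190.87184106],
       [  0.        ,   0.        ,   1.        ]]), 'dist_coeffs': array([-0.02962898,  0.        ,  0.        ,  0.        ,  0.        ]), 'R': array([[-0.01007768, -0.99993571,  0.00519778],
       [-0.98398953,  0.00899171, -0.17799931],
       [ 0.17794113, -0.00690838, -0.98401688]]), 't': array([  47.42775415,  601.94739098, 1038.10211159])}
side {'mtx': array([[393.49796416,   0.        , 251.2470302 ],
       [  0.        , 393.49796416, 191.14543476],
       [  0.        ,   0.        ,   1.        ]]), 'dist_coeffs': array([-0.08212066,  0.        ,  0.        ,  0.        ,  0.        ]), 'R': array([[ 0.91656562, -0.39951803, -0.01711185],
       [-0.26994447, -0.58659624, -0.76356718],
       [ 0.29502111,  0.70447867, -0.64550163]]), 't': array([-544.016051  ,  232.26261974, 1028.29403471])}
```

View pics/top0.png

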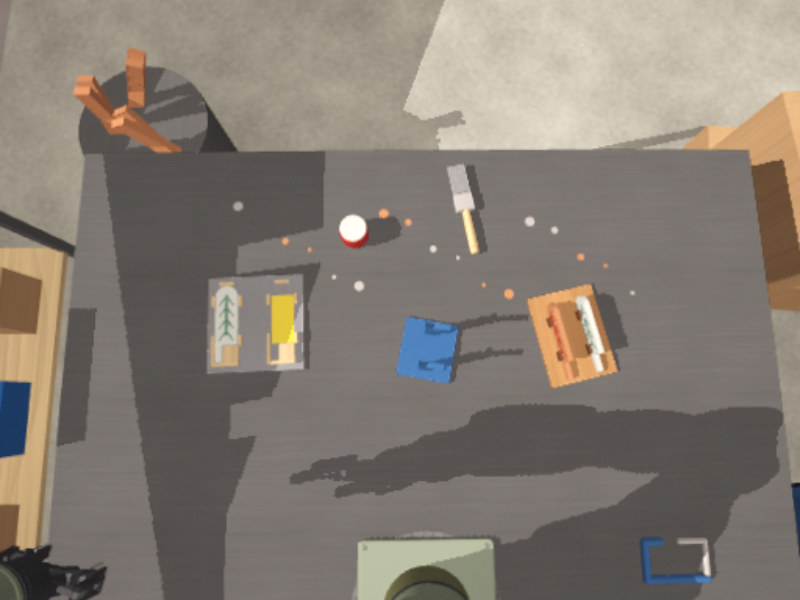

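View pics/side0.png

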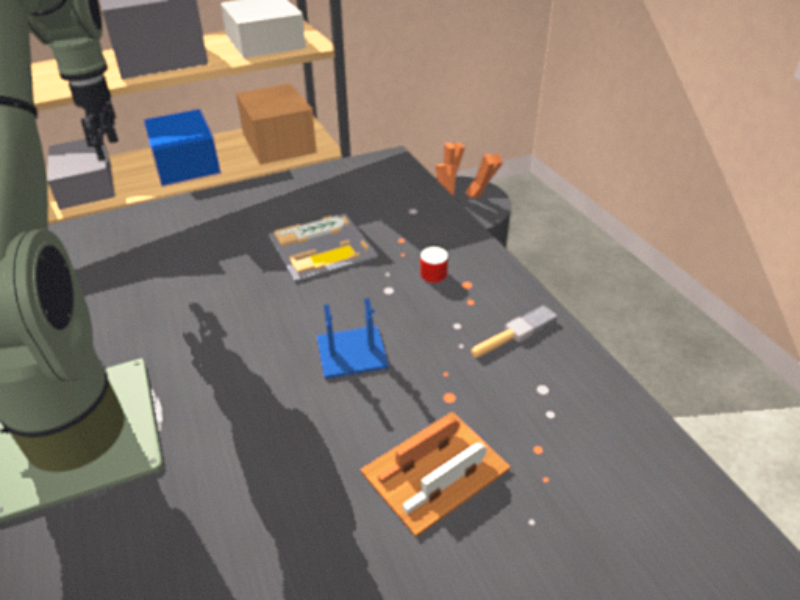

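Top view (800x600): rack centre ≈(572,336) with the bright feather in its right slot, marks to the left, tip up and quill near the robot. Rest ≈(428,350), tray's yellow pocket ≈(284,320), tin (353,231), brush (465,210). I'll zoom in on each.

```bash
python3 - <<'E'
from workcell import manip, viewer
import cv2,numpy as np
t=viewer.read_camera('top');s=viewer.read_camera('side')
def c(im,x,y,w=66,h=50,k=6):
    return cv2.resize(im[y:y+h,x:x+w],(w*k,h*k),interpolation=cv2.INTER_CUBIC)
# top crops: tray, rest, rack ; side rest
a=c(t,130,172,66,74,4);b=c(t,246,196,66,74,4);d=c(t,334,178,66,74,4)
e=c(s,196,182,66,74,4);f=c(s,226,258,106,84,3);g=c(s,170,132,80,54,4)
cv2.imwrite('pics/c1.png',np.vstack([np.hstack([a,b,d]),np.hstack([e,np.zeros((296,4,3),np.uint8),cv2.resize(f,(374,296)),np.zeros((296,150,3),np.uint8)])]))
cv2.imwrite('pics/dummy.png',g)
E
```

```text
(no output)
```

View pics/c1.png

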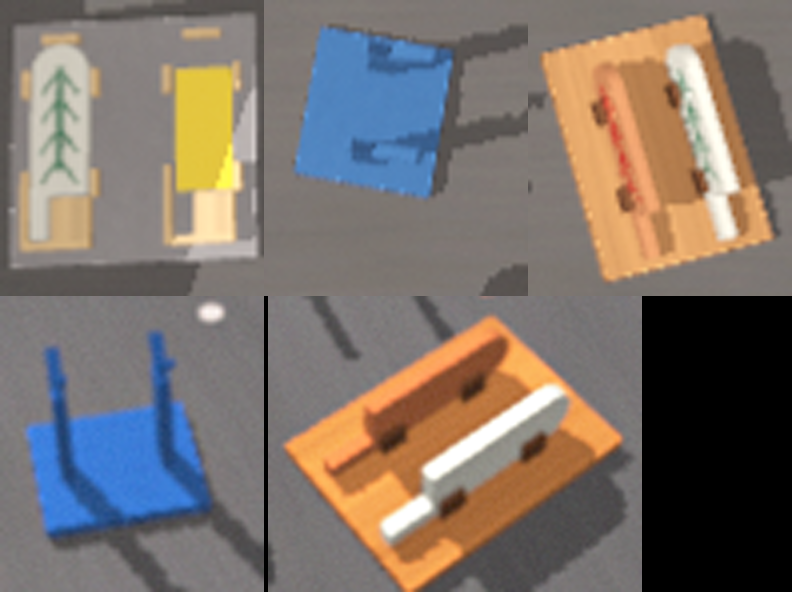

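Crops show: rest x points away from the robot with the short legs on the left (+y world) and long legs to the right. In the tray the tips point away, and the rack's bright feather is on the right with marks facing left. Rough pose fits next.

```bash
cat > h.py <<'E'
from workcell import manip, viewer
import cv2,numpy as np
from scipy.optimize import least_squares
from scipy.spatial.transform import Rotation as Ro
def proj(m,X):
    return cv2.projectPoints(np.asarray(X,float).reshape(-1,1,3),cv2.Rodrigues(m['R'])[0],np.asarray(m['t'],float),m['mtx'],m['dist_coeffs'])[0][:,0]
def world(p,L):
    c,s=np.cos(p[2]),np.sin(p[2]);L=np.asarray(L,float)
    return np.c_[p[0]+c*L[:,0]-s*L[:,1],p[1]+s*L[:,0]+c*L[:,1],L[:,2]]
def fit(p0,obs): # obs: list of (model, localpts, pixels)
    f=lambda p:np.concatenate([(proj(m,world([p[0],p[1],p[2]/100],L))-u).ravel() for m,L,u in obs])
    r=least_squares(f,[p0[0],p0[1],p0[2]*100],loss='soft_l1')
    return np.array([r.x[0],r.x[1],r.x[2]/100]),np.round(f(r.x),1)
def rot(R,goal): # rotvec (deg) & in tool axes
    return Ro.from_matrix(R.T@goal).as_rotvec(degrees=True)
def delta(pos,Rg): # pose shift and turn in tool axes from current commanded~measured
    s=manip.sense();R=np.array(s['ee_rot']);return np.round(R.T@(np.array(pos)-s['ee_pos']),1),np.round(rot(R,np.array(Rg)),2)
E
python3 - <<'E'
from h import *
m=viewer.camera_model('top')
def px(l,o): return (np.array(l)+.5)/4-.5+np.array(o)
rest=[[60,55,10],[60,-55,10],[-60,-55,10],[-60,55,10]]
rack=[[95,-70,10],[-95,-70,10],[-95,70,10],[95,70,10]]
tray=[[94,157.5,8],[94,-42.5,8],[-106,-42.5,8],[-106,157.5,8]]
for n,L,u,p0 in[('rest',rest,px([(54,26),(191,50),(168,196),(30,172)],(246,196)),(500,0,0)),
 ('rack',rack,px([(177,15),(247,238),(79,281),(15,55)],(334,178)),(500,-250,0)),
 ('tray',tray,px([(14,16),(257,13),(257,262),(10,268)],(130,172)),(500,250,0))]:
    p,r=fit(p0,[(m,L,u)]);print(n,p.round(1)[:2],np.degrees(p[2]).round(2),r)
w=viewer.camera_model('wrist');s=manip.sense()
R=np.array(s['ee_rot']);C=-w['R'].T@w['t'];print('cam in tool',(R.T@(C-s['ee_pos'])).round(1),(R.T@w['R'].T).round(3),w['mtx'])
E
```

```text
rest [504.1  -8.4] -10.33 [ 0.5  0.  -0.3 -0.3 -0.3  0.1  0.2  0.2]
rack [ 530.7 -309.9] 13.19 [-0.1 -0.2 -0.2  0.3  0.3  0.2 -0.1 -0.3]
tray [570.  291.4] 1.29 [ 0.4  1.5  0.   0.4  0.1 -0.9 -0.5 -0.5]
cam in tool [  82.4    0.3 -142.7] [[-0.001 -0.947 -0.32 ]
 [ 1.    -0.001 -0.   ]
 [ 0.    -0.32   0.947]] [[288.27822661   0.         259.84167339]
 [  0.         288.27822661 194.60274877]
 [  0.           0.           1.        ]]
```

```bash
echo '[-20,-8,-5,0,0,-2,-60,-25,-15,0,0,-6,-105,-40,-20,0,0,-10,-150,-60,-20,0,0,-14,-200,-78,-20,0,0,-17.8,-250,-97,-20,0,0,-17.8,-300,-116,-20,0,0,-17.8,-350,-136,-20,0,0,-17.8,-385,-150,-20,0,0,-17.8,-397,-155,-20,0,0,-17.8]' | python3 inch.py && echo '[0,0,0,0,0,0,0,0,0,0,0,0]' | python3 inch.py && python3 - <<'E'
from h import *
import pickle
w=viewer.camera_model('wrist');im=viewer.read_camera('wrist');pickle.dump((w,im),open('tray.pkl','wb'))
s=manip.sense();print(s['clock'],s['ee_pos'],s['ee_rot'])
T=(570,291.4,np.radians(1.29))
L=[[94,157.5,8],[94,-42.5,8],[-106,-42.5,8],[-106,157.5,8]]
v=cv2.resize(im,(800,600),interpolation=cv2.INTER_CUBIC)
for u in proj(w,world(T,L)):cv2.circle(v,tuple(int(a) for a in u*800/512),3,(0,0,255),1)
cv2.imwrite('pics/w1.png',v)
E
```

```text
clock: 1.2
ee_pos: [503.4, 285.6, 250.8]
ee_rot: [[-1.0, -0.017, 0.001], [-0.017, 1.0, -0.002], [-0.001, -0.002, -1.0]]
wrist_force: [-1.2, 1.0, 1.1]
finger_gap: 85.7
grip_force: 0.0
clock: 1.4
ee_pos: [499.1, 290.7, 251.1]
ee_rot: [[-1.0, -0.023, -0.001], [-0.023, 1.0, 0.0], [0.001, 0.0, -1.0]]
wrist_force: [-0.6, 0.1, 0.4]
finger_gap: 85.8
grip_force: 0.0
1.45 [498.85123733 291.15765555 251.29255411] [[-9.99700075e-01 -2.44832443e-02 -5.75805993e-04]
 [-2.44834805e-02  9.99700152e-01  4.06690801e-04]
 [ 5.65676229e-04  4.20666559e-04 -9.99999752e-01]]
```

View pics/w1.png

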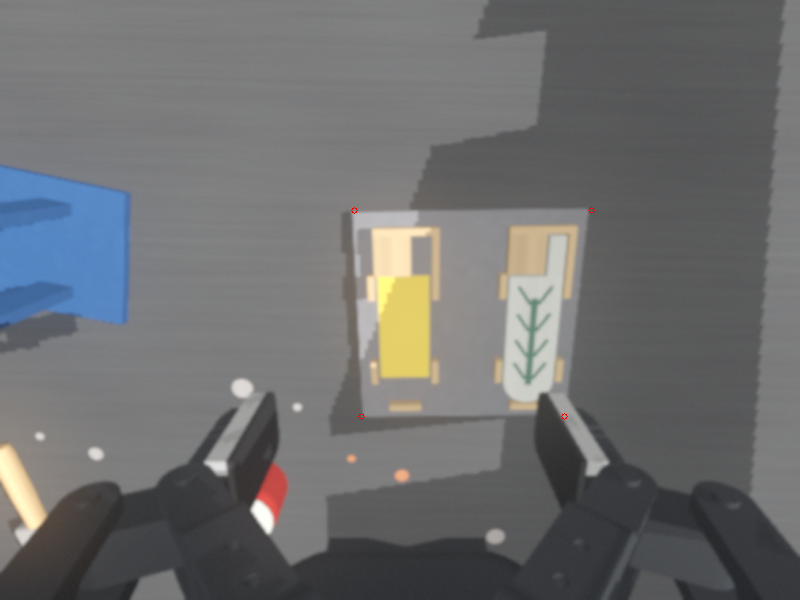

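Wrist view of the tray: base corners ≈(354,212), (588,209), (362,417), (567,414), yellow floor 377–431 × 275–378. The top-view estimate is within a few mm; refining.

```bash
python3 - <<'E'
from h import *
import pickle
w,im=pickle.load(open('tray.pkl','rb'))
def back(m,u,z):
    n=cv2.undistortPoints(np.array(u,float).reshape(-1,1,2),m['mtx'],m['dist_coeffs'])[:,0]
    d=np.c_[n,np.ones(len(n))]@m['R'];C=-m['R'].T@m['t'];return C+d*((z-C[2])/d[:,2])[:,None]
k=512/800
L=[[94,157.5,8],[94,-42.5,8],[-106,-42.5,8],[-106,157.5,8]]
u=(np.array([(567,414),(362,417),(354,212),(588,209)])+.5)*k-.5
p,r=fit((570,291,0.02),[(w,L,u)]);print(p[:2],np.degrees(p[2]),r)
b,g,rr=[im[...,i].astype(int) for i in range(3)]
y=((rr>150)&(g>130)&(b<100)).astype(np.uint8);c=max(cv2.findContours(y,0,2)[0],key=cv2.contourArea)
q=back(w,c[:,0],8)
R=np.array([[np.cos(p[2]),-np.sin(p[2])],[np.sin(p[2]),np.cos(p[2])]])
l=(q[:,:2]-p[:2])@R;print('yellow local',cv2.minAreaRect(l.astype(np.float32)),l.min(0),l.max(0))
# laid feather white outline: top face z=18
hsv=cv2.cvtColor(im,cv2.COLOR_BGR2HSV);mk=((hsv[...,1]<40)&(hsv[...,2]>150)).astype(np.uint8)
for c in cv2.findContours(mk,0,2)[0]:
    if cv2.contourArea(c)>300:
        l=(back(w,c[:,0],18)[:,:2]-p[:2])@R;print('white',cv2.contourArea(c),cv2.boundingRect(c),l.min(0),l.max(0))
E
```

```text
[570.08075554 291.03020429] 2.109520212154603 [-0.7  0.4  0.7  0.1 -0.9 -0.   0.9 -0.3]Traceback (most recent call last):
  File "<stdin>", line 12, in <module>
ValueError: max() iterable argument is empty
```

```bash
cat >> h.py <<'E'
def back(m,u,z):
    n=cv2.undistortPoints(np.array(u,float).reshape(-1,1,2),m['mtx'],m['dist_coeffs'])[:,0]
    d=np.c_[n,np.ones(len(n))]@m['R'];C=-m['R'].T@m['t'];return C+d*((z-C[2])/d[:,2])[:,None]
E
python3 - <<'E'
from h import *
import pickle
w,im=pickle.load(open('tray.pkl','rb'))
print(im[210,258],im[190,340],im[205,300])
p=np.array([570.08,291.03,np.radians(1.7)])
R=np.array([[np.cos(p[2]),-np.sin(p[2])],[np.sin(p[2]),np.cos(p[2])]])
hsv=cv2.cvtColor(im,cv2.COLOR_BGR2HSV)
def show(n,mk,z):
    for c in cv2.findContours(mk.astype(np.uint8),0,2)[0]:
        if cv2.contourArea(c)>400:
            l=(back(w,c[:,0],z)[:,:2]-p[:2])@R;print(n,cv2.contourArea(c),cv2.boundingRect(c),cv2.minAreaRect(l.astype(np.float32)),l.min(0),l.max(0))
show('y',(hsv[...,0]>22)&(hsv[...,0]<34)&(hsv[...,1]>110),8)
f=(hsv[...,1]<35)&(hsv[...,2]>130);f[:, :300]=0;show('w',f,18)
E
```

```text
[105 208 229] [185 193 188] [140 141 144]
y 1850.5 (243, 177, 31, 64) ((0.148468017578125, -1.4072914123535156), (97.44009399414062, 43.62654113769531), 0.4452196955680847) [-48.62129438 -23.11082589] [48.69753327 20.78389451]
w 8908.0 (300, 134, 89, 170) ((26.1182861328125, 113.14019012451172), (284.2531433105469, 125.62322235107422), 11.4940185546875) [-107.83054922   53.87174816] [155.2549406  200.56786007]
```

```bash
echo '[8,-30,-8,0,0,1,15,-75,-16,0,0,3,25,-120,-25,0,0,5,35,-165,-35,0,0,7,45,-210,-45,0,0,9,55,-250,-49,0,0,11,66,-285,-49,0,0,11.7,66,-298,-49,0,0,11.7,66,-298,-49,0,0,11.7,66,-298,-49,0,0,11.7]' | python3 inch.py && echo '[0,0,0,0,0,0,0,0,0,0,0,0]' | python3 inch.py && python3 - <<'E'
from h import *
import pickle
w=viewer.camera_model('wrist');im=viewer.read_camera('wrist');pickle.dump((w,im),open('rest.pkl','wb'))
v=cv2.resize(im,(800,600),interpolation=cv2.INTER_CUBIC)
T=(504.1,-8.4,np.radians(-10.33))
s2=2**-.5
L=[[60,55,10],[60,-55,10],[-60,-55,10],[-60,55,10]]+[[x,-44*s2,100+44*s2] for x in(-42,-32,32,42)]+[[x,23*s2,100+23*s2] for x in(-42,-32,32,42)]
for u in proj(w,world(T,L)):cv2.circle(v,tuple(int(a) for a in u*800/512),3,(0,0,255),1)
cv2.imwrite('pics/w2.png',v)
E
```

```text
clock: 2.45
ee_pos: [440.9, -7.9, 300.4]
ee_rot: [[-0.984, 0.178, 0.0], [0.178, 0.984, 0.001], [-0.0, 0.001, -1.0]]
wrist_force: [-0.4, 1.2, -0.7]
finger_gap: 85.4
grip_force: 0.0
clock: 2.65
ee_pos: [440.8, -8.3, 300.2]
ee_rot: [[-0.984, 0.179, -0.0], [0.179, 0.984, 0.0], [0.0, 0.0, -1.0]]
wrist_force: [-0.5, -1.1, -0.3]
finger_gap: 85.4
grip_force: 0.0
```

View pics/w2.png

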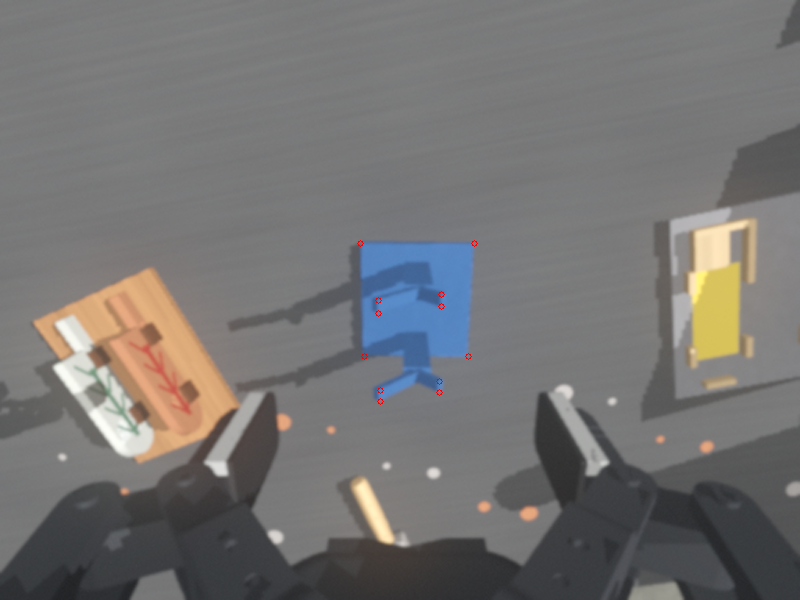

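Rest overlay agrees: V legs predicted at (378–440, 295–400) land on the picture's legs within ~2 px. Now to the rack, narrowing the fingers.

```bash
echo '[-9,-30,6,0,0,-3,-22,-70,15,0,0,-6,-35,-115,25,0,0,-9,-49,-160,35,0,0,-12,-63,-205,45,0,0,-15,-76,-247,55,0,0,-18,-88,-285,65,0,0,-21,-97,-312,70,0,0,-23.5,-97,-315,70,0,0,-23.5,-97,-315,70,0,0,-23.5]' | python3 inch.py 35 60 && echo '[0,0,0,0,0,0,0,0,0,0,0,0]' | python3 inch.py && python3 - <<'E'
from h import *
import pickle
w=viewer.camera_model('wrist');im=viewer.read_camera('wrist');pickle.dump((w,im),open('rack.pkl','wb'))
v=cv2.resize(im,(800,600),interpolation=cv2.INTER_CUBIC)
T=(530.7,-309.9,np.radians(13.19))
L=[[95,-70,10],[-95,-70,10],[-95,70,10],[95,70,10]]+[[x,y,56] for x in(-50,50) for y in(-37,-27)]+[[-85,-37,24],[-85,-27,24]]
for u in proj(w,world(T,L)):cv2.circle(v,tuple(int(a) for a in u*800/512),3,(0,0,255),1)
cv2.imwrite('pics/w3.png',v)
E
```

```text
clock: 3.7
ee_pos: [479.3, -336.6, 229.9]
ee_rot: [[-0.974, -0.226, -0.0], [-0.226, 0.974, 0.001], [0.0, 0.001, -1.0]]
wrist_force: [0.5, 1.4, 0.4]
finger_gap: 35.2
grip_force: 0.0
clock: 3.9
ee_pos: [479.7, -335.6, 230.8]
ee_rot: [[-0.974, -0.228, 0.0], [-0.228, 0.974, -0.0], [-0.0, -0.0, -1.0]]
wrist_force: [0.8, -0.2, 0.3]
finger_gap: 35.1
grip_force: 0.0
```

View pics/w3.png

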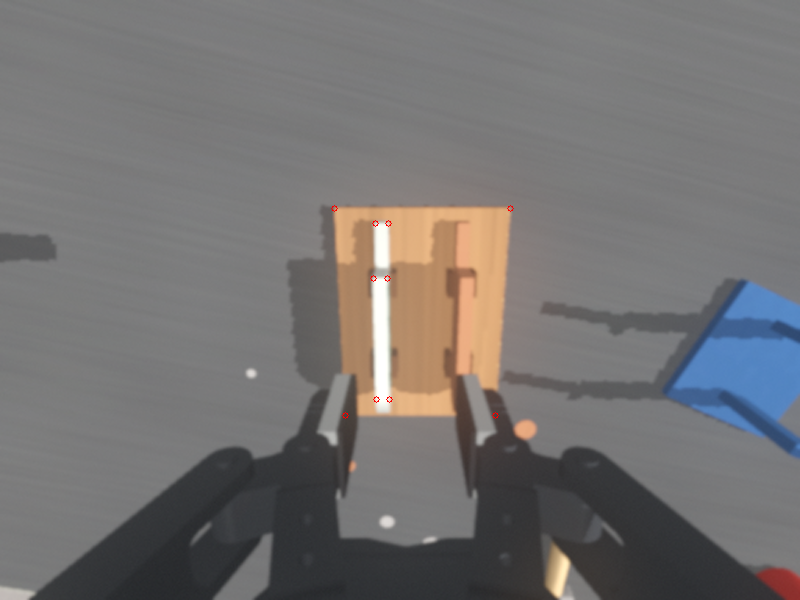

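Rack overlay matches within ~1 px: bright feather's top edge at (375–390, 278–400). Descend and grip by the faces.

```bash
echo '[-20,-6,15,0,0,0,-45,-14,50,0,0,0,-57.6,-18.6,95,0,0,0,-57.6,-18.6,125,0,0,0,-57.6,-18.6,150,0,0,0,-57.6,-18.6,172,0,0,0,-57.6,-18.6,188,0,0,0,-57.6,-18.6,200,0,0,0,-57.6,-18.6,204.8,0,0,0,-57.6,-18.6,204.8,0,0,0]' | python3 inch.py && echo '[0,0,0,0,0,0,0,0,0,0,0,0,0,0,0,0,0,0,0,0,0,0,0,0,0,0,0,0,0,0,0,0,0,0,0,0]' | python3 inch.py 0 60
```

```text
clock: 4.95
ee_pos: [539.7, -341.8, 25.6]
ee_rot: [[-0.974, -0.227, -0.0], [-0.227, 0.974, -0.0], [0.0, -0.0, -1.0]]
wrist_force: [-0.9, 0.4, 0.7]
finger_gap: 35.1
grip_force: 0.0
clock: 5.55
ee_pos: [540.1, -342.0, 26.5]
ee_rot: [[-0.974, -0.227, 0.001], [-0.227, 0.974, -0.001], [-0.001, -0.001, -1.0]]
wrist_force: [-1.4, 1.3, 7.7]
finger_gap: 9.1
grip_force: 59.5
```

```bash
echo '[0,0,-5,0,0,0,0,0,-20,0,0,0,0,0,-45,0,0,0,0,0,-80,0,0,0,0,0,-115,0,0,0,0,0,-150,0,0,0,0,0,-180,0,0,0,0,0,-195,0,0,0,0,0,-200,0,0,0]' | python3 inch.py && python3 - <<'E'
from h import *
a=np.radians(-10.33);fx=np.array([np.cos(a),np.sin(a),0]);yr=np.array([-np.sin(a),np.cos(a),0]);Z=np.array([0,0,1.])
fy=(yr-Z)/2**.5;fz=(yr+Z)/2**.5;v=np.array([504.1,-8.4,100])
Rg=np.c_[-fx,fz,fy];tcp=v-23*fy+5*fz+1.84*fx+6.5*fy
print(tcp,Rg)
for h in(60,2): print(h,*delta(tcp+[0,0,h],Rg))
E
```

```text
clock: 6.45
ee_pos: [540.0, -341.9, 228.3]
ee_rot: [[-0.974, -0.227, 0.003], [-0.227, 0.974, -0.002], [-0.002, -0.002, -1.0]]
wrist_force: [0.5, -0.2, -1.8]
finger_gap: 8.8
grip_force: 58.5
[504.45201603 -16.72986703 115.2027958 ] [[-0.98379128  0.12679652  0.12679652]
 [ 0.17931735  0.69564549  0.69564549]
 [-0.          0.70710678 -0.70710678]]
60 [-39.  324.9  52.5] [-44.45  -9.06  22.28]
2 [-38.9 325.  110.5] [-44.45  -9.06  22.28]
```

```bash
echo '[-4,25,0,-4,-0.8,2,-8,65,0,-9,-1.8,4.5,-13,105,0,-14,-2.9,7,-18,145,5,-19,-3.9,9.5,-23,185,12,-24,-4.9,12,-28,225,20,-29,-5.9,14.5,-32,265,30,-34,-6.9,17,-36,298,40,-39,-7.9,19.5,-39,319,50,-43,-8.8,21.5,-39,325,52.5,-44.45,-9.06,22.28]' | python3 inch.py && echo '[0,0,0,0,0,0,0,0,0,0,0,0,0,0,0,0,0,0]' | python3 inch.py && python3 - <<'E'
from h import *
a=np.radians(-10.33);fx=np.array([np.cos(a),np.sin(a),0]);yr=np.array([-np.sin(a),np.cos(a),0]);Z=np.array([0,0,1.])
fy=(yr-Z)/2**.5;fz=(yr+Z)/2**.5;v=np.array([504.1,-8.4,100])
Rg=np.c_[-fx,fz,fy];tcp=v-23*fy+5*fz+1.84*fx+6.5*fy
for h in(60,2): print(h,*delta(tcp+[0,0,h],Rg))
cv2.imwrite('pics/w4.png',np.vstack([cv2.resize(viewer.read_camera('side')[130:280,140:340],(800,600))]))
E
```

```text
clock: 7.45
ee_pos: [502.7, -15.5, 172.0]
ee_rot: [[-0.984, 0.131, 0.123], [0.18, 0.692, 0.699], [0.006, 0.71, -0.704]]
wrist_force: [-0.3, -0.6, -1.2]
finger_gap: 9.2
grip_force: 58.6
clock: 7.75
ee_pos: [504.4, -17.0, 173.6]
ee_rot: [[-0.984, 0.127, 0.126], [0.179, 0.696, 0.695], [0.001, 0.706, -0.708]]
wrist_force: [0.4, -0.3, -1.5]
finger_gap: 9.2
grip_force: 58.6
60 [ 0.   1.4 -1. ] [-0.05 -0.06 -0.03]
2 [ -0.  -39.6  40.1] [-0.05 -0.06 -0.03]
```

View pics/w4.png

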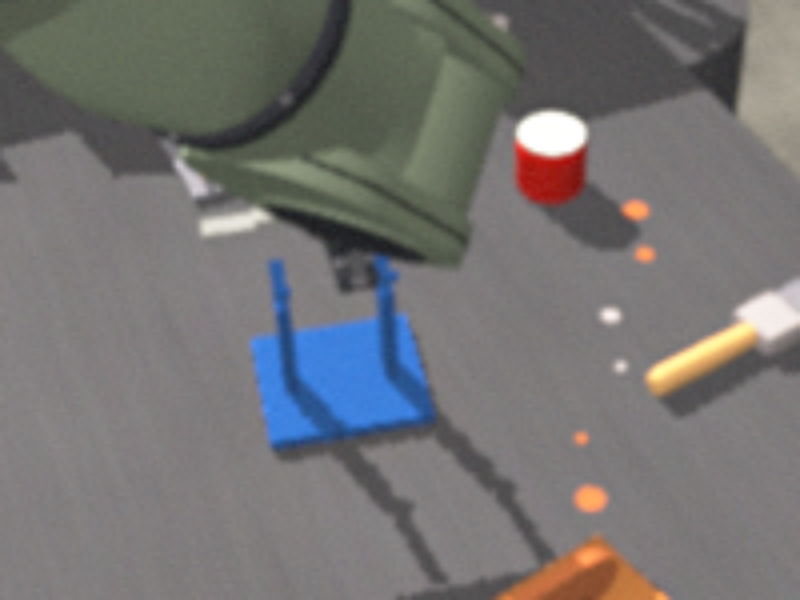

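The arm hides the feather, but the gripper is between the two supports as planned. Lowering vertically, watching force.

```bash
echo '[0,-7,7,0,0,0,0,-14,14,0,0,0,0,-21,21,0,0,0,0,-27,27,0,0,0,0,-32,32,0,0,0,0,-36,36,0,0,0,0,-38,38,0,0,0,0,-38,38,0,0,0,0,-38,38,0,0,0]' | python3 inch.py; echo '[0,0,1,0,0,0,0,-0.7,1.5,0,0,0,0,-1,2,0,0,0,0,-1,2,0,0,0]' | python3 inch.py
```

```text
clock: 8.7
ee_pos: [503.8, -16.3, 119.5]
ee_rot: [[-0.984, 0.129, 0.125], [0.179, 0.695, 0.697], [0.003, 0.708, -0.706]]
wrist_force: [-0.1, 0.9, -1.6]
finger_gap: 8.6
grip_force: 58.6
clock: 9.1
ee_pos: [504.0, -15.8, 117.8]
ee_rot: [[-0.984, 0.128, 0.126], [0.179, 0.695, 0.697], [0.002, 0.708, -0.706]]
wrist_force: [-4.4, -6.1, 12.8]
finger_gap: 8.6
grip_force: 60.9
```

```bash
echo '[0,0,0,0,0,0,0,0,0,0,0,0,0,0,0,0,0,0]' | python3 inch.py 32; echo '[0,0,0,0,0,0,0,0,-4,0,0,0,0,0,-15,0,0,0,0,0,-30,0,0,0,0,0,-50,0,0,0,0,0,-75,0,0,0,0,0,-100,0,0,0,0,0,-120,0,0,0,0,0,-130,0,0,0,0,0,-130,0,0,0]' | python3 inch.py; python3 - <<'E'
from h import *
a=np.radians(-10.33);fx=np.array([np.cos(a),np.sin(a),0]);yr=np.array([-np.sin(a),np.cos(a),0]);Z=np.array([0,0,1.])
fy=(yr-Z)/2**.5;fz=(yr+Z)/2**.5;v=np.array([504.1,-8.4,100])
# pose for flat-tilted grasp: tool z=-fz, tool x=-fx, tool y=z×x = fz×fx = fy
Rg=np.c_[-fx,fy,-fz];o=v-23*fy+5*fz
print('upright@v+200',*delta(v+[-40,60,220],np.c_[-fx,yr,-Z]))
print('pre',*delta(o+90*fz,Rg),o)
E
```

```text
clock: 9.4
ee_pos: [503.8, -15.6, 117.1]
ee_rot: [[-0.984, 0.129, 0.125], [0.179, 0.695, 0.697], [0.003, 0.708, -0.706]]
wrist_force: [0.1, -0.5, -0.6]
finger_gap: 32.0
grip_force: 0.0
clock: 10.4
ee_pos: [487.7, -107.2, 209.6]
ee_rot: [[-0.984, 0.129, 0.127], [0.181, 0.695, 0.696], [0.002, 0.707, -0.707]]
wrist_force: [1.8, 0.8, -0.8]
finger_gap: 32.2
grip_force: 0.0
upright@v+200 [ 52.1 185.4  29.4] [45.   -0.06 -0.12]
pre [  1.8  88.3 125.3] [90.   -0.11 -0.09] [501.81766272 -20.92161877 119.79898987]
```

```bash
echo '[5,30,-10,5,0,0,12,70,-15,12,0,0,20,110,-10,19,0,0,30,140,5,26,0,0,40,165,15,33,0,0,48,180,25,39,0,0,52,185,29,43,0,0,52,185,29.4,45,0,0,52,185,29.4,45,0,0,52,185,29.4,45,0,0]' | python3 inch.py 85;  python3 - <<'E'
from h import *
import pickle
w=viewer.camera_model('wrist');im=viewer.read_camera('wrist');pickle.dump((w,im),open('lean.pkl','wb'))
a=np.radians(-10.33);fx=np.array([np.cos(a),np.sin(a),0]);yr=np.array([-np.sin(a),np.cos(a),0]);Z=np.array([0,0,1.])
fy=(yr-Z)/2**.5;fz=(yr+Z)/2**.5;v=np.array([504.1,-8.4,100]);o=v-23*fy+5*fz
v2=cv2.resize(im,(800,600),interpolation=cv2.INTER_CUBIC)
X=[o+x*fx+y*fy+5*fz for x,y in[(-50,-23),(50,-23),(50,23),(-50,23),(-85,23),(-85,9),(-50,9),(73,0)]]
for u in proj(w,X):cv2.circle(v2,tuple(int(b) for b in u*800/512),3,(0,0,255),1)
cv2.imwrite('pics/w5.png',v2)
Rg=np.c_[-fx,fy,-fz]
for h in(90,0):print('pre',*delta(o+h*fz,Rg))
E
```

```text
clock: 11.4
ee_pos: [463.6, 52.9, 318.7]
ee_rot: [[-0.984, 0.177, -0.004], [0.177, 0.984, 0.002], [0.004, 0.002, -1.0]]
wrist_force: [0.3, -0.7, -0.5]
finger_gap: 85.4
grip_force: 0.0
pre [-51.1  -1.5 135.1] [45.09 -0.22  0.1 ]
pre [-51.4 -65.2 198.6] [45.09 -0.22  0.1 ]
```

View pics/w5.png

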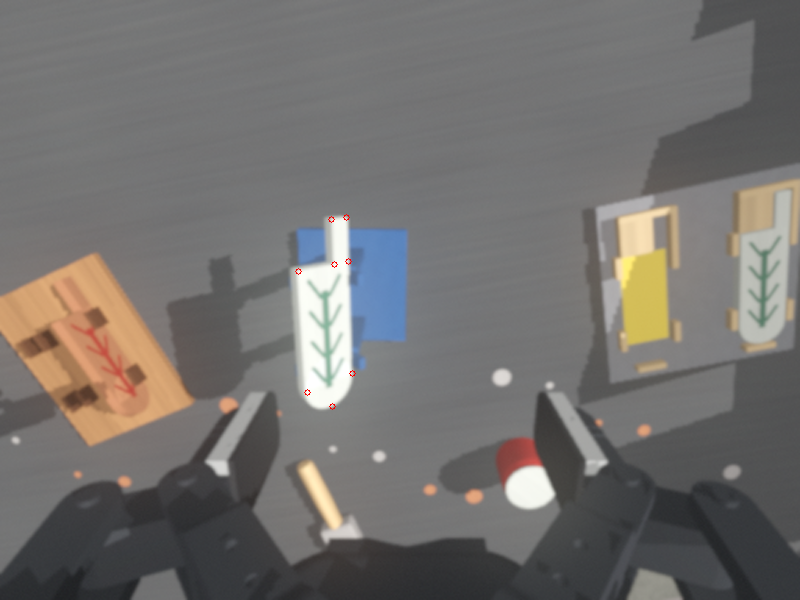

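Feather leans correctly in the V, marked side up; overlay corners (298,271), (352,373), quill (331–346,218) coincide with it. Finger-tip setback at 46 mm opening I'll estimate from two pictures.

```bash
python3 - <<'E'
from h import *
import pickle
s=manip.sense();w=viewer.camera_model('wrist');R=np.array(s['ee_rot']);p=np.array(s['ee_pos'])
for y,zs in((-42.7,(-16,-13,-10)),(-17.5,(-8,-5,-2,0))):
  for z in zs: print(y,z,*[np.round(proj(w,[p+R@[x,y,z]])[0]*800/512,0) for x in(-11,0,11)])
E
echo '[-5,0,10,5,0,0,-15,0,30,12,0,0,-25,0,52,19,0,0,-35,0,75,26,0,0,-43,-1,97,32,0,0,-48,-1,115,38,0,0,-51,-1.5,128,43,0,0,-51.2,-1.5,135,45,0,0,-51.2,-1.5,135,45,0,0,-51.2,-1.5,135,45,0,0]' | python3 inch.py; python3 - <<'E'
from h import *
a=np.radians(-10.33);fx=np.array([np.cos(a),np.sin(a),0]);yr=np.array([-np.sin(a),np.cos(a),0]);Z=np.array([0,0,1.])
fy=(yr-Z)/2**.5;fz=(yr+Z)/2**.5;v=np.array([504.1,-8.4,100]);o=v-23*fy+5*fz
print(*delta(o,np.c_[-fx,fy,-fz]))
E
```

```text
-42.7 -16 [277. 448.] [274. 419.] [271. 389.]
-42.7 -13 [280. 442.] [277. 414.] [273. 385.]
-42.7 -10 [282. 437.] [279. 409.] [276. 380.]
-17.5 -8 [355. 434.] [354. 406.] [353. 377.]
-17.5 -5 [356. 429.] [355. 401.] [354. 373.]
-17.5 -2 [357. 424.] [356. 397.] [355. 369.]
-17.5 0 [358. 421.] [357. 394.] [356. 366.]
clock: 12.45
ee_pos: [513.7, 40.7, 184.8]
ee_rot: [[-0.983, 0.127, -0.13], [0.181, 0.698, -0.693], [0.003, -0.705, -0.709]]
wrist_force: [-0.1, -0.5, 1.0]
finger_gap: 84.7
grip_force: 0.0
[ 0.4  1.3 90.3] [ 0.18 -0.18  0.03]
```

```bash
echo '[0,0,15,0,0,0,0,0,35,0,0,0,0,0,55,0,0,0,0,0,72,0,0,0,0,0,82,0,0,0,0,0,82,0,0,0,0,0,82,0,0,0]' | python3 inch.py;  python3 - <<'E'
from h import *
a=np.radians(-10.33);fx=np.array([np.cos(a),np.sin(a),0]);yr=np.array([-np.sin(a),np.cos(a),0]);Z=np.array([0,0,1.])
fy=(yr-Z)/2**.5;fz=(yr+Z)/2**.5;v=np.array([504.1,-8.4,100]);o=v-23*fy+5*fz
print(*delta(o,np.c_[-fx,fy,-fz]),manip.sense()['wrist_force'])
E
```

```text
clock: 13.15
ee_pos: [503.5, -15.0, 126.8]
ee_rot: [[-0.984, 0.126, -0.128], [0.18, 0.698, -0.694], [0.002, -0.705, -0.709]]
wrist_force: [0.8, 0.2, 0.1]
finger_gap: 85.4
grip_force: 0.0
[0.6 0.7 9.3] [ 0.14 -0.1   0.06] [0.82233468 0.18900949 0.06492847]
```

```bash
echo '[0,0,5,0,0,0,0,0,10,0,0,0,0,0,14,0,0,0,0,0,16,0,0,0,0,0,16,0,0,0,0,0,16,0,0,0]' | python3 inch.py; echo '[0,0,0,0,0,0,0,0,0,0,0,0,0,0,0,0,0,0,0,0,0,0,0,0,0,0,0,0,0,0,0,0,0,0,0,0,0,0,0,0,0,0]' | python3 inch.py 30 25;echo '[0,0,0,0,0,0,0,0,0,0,0,0]' | python3 inch.py 30 60
```

```text
clock: 13.75
ee_pos: [501.1, -26.4, 114.8]
ee_rot: [[-0.984, 0.125, -0.129], [0.179, 0.697, -0.695], [0.003, -0.706, -0.708]]
wrist_force: [-0.2, -0.3, 0.3]
finger_gap: 85.0
grip_force: 0.0
clock: 14.45
ee_pos: [501.0, -27.0, 115.7]
ee_rot: [[-0.984, 0.125, -0.129], [0.18, 0.695, -0.696], [0.002, -0.708, -0.707]]
wrist_force: [-1.9, 2.6, 14.1]
finger_gap: 45.7
grip_force: 24.4
clock: 14.65
ee_pos: [501.1, -26.8, 115.9]
ee_rot: [[-0.984, 0.125, -0.129], [0.18, 0.695, -0.696], [0.002, -0.708, -0.707]]
wrist_force: [-1.4, 5.3, 16.0]
finger_gap: 44.0
grip_force: 58.9
```

```bash
echo '[0,0,-4,0,0,0,0,0,-15,0,0,0,0,0,-35,0,0,0,0,0,-60,0,0,0,0,0,-85,0,0,0,0,0,-105,0,0,0,0,0,-110,0,0,0]' | python3 inch.py;  python3 - <<'E'
from h import *
a=np.radians(2.1);tx=np.array([np.cos(a),np.sin(a),0]);ty=np.array([-np.sin(a),np.cos(a),0]);Z=np.array([0,0,1.])
print(*delta([570.2,290,150],np.c_[-tx,ty,-Z]))
E
```

```text
clock: 15.35
ee_pos: [515.7, 51.6, 193.4]
ee_rot: [[-0.984, 0.125, -0.127], [0.178, 0.698, -0.693], [0.002, -0.705, -0.709]]
wrist_force: [0.4, -0.3, -2.1]
finger_gap: 44.2
grip_force: 62.4
[ -11.3  203.8 -141.5] [-44.64  -4.92 -11.66]
```

```bash
echo '[0,15,-18,-4,-0.4,-1,-1,38,-38,-9,-1,-2.4,-3,62,-58,-14,-1.6,-3.7,-4,90,-76,-19,-2.1,-5,-6,118,-95,-24,-2.7,-6.3,-7,145,-112,-29,-3.2,-7.6,-9,172,-125,-34,-3.8,-8.9,-10,192,-136,-39,-4.3,-10.2,-11.3,202,-141.5,-43.5,-4.8,-11.4,-11.3,203.8,-141.5,-44.64,-4.92,-11.66]' | python3 inch.py && echo '[0,0,0,0,0,0,0,0,0,0,0,0,0,0,0,0,0,0]' | python3 inch.py; python3 - <<'E'
from h import *
import pickle
s=manip.sense();w=viewer.camera_model('wrist');im=viewer.read_camera('wrist');pickle.dump((w,im,s),open('hold.pkl','wb'))
R=np.array(s['ee_rot']);p=np.array(s['ee_pos'])
v2=cv2.resize(im,(800,600),interpolation=cv2.INTER_CUBIC)
# feather top face in tool: fx=-x, fy=y, fz=-z; mid 7 behind TCP, top 12 behind
X=[p+R@[-x-0.4,y,-12] for x,y in[(-50,-23),(50,-23),(50,23),(-50,23),(-85,23),(-85,9),(-50,9),(73,0)]]
for u in proj(w,X):cv2.circle(v2,tuple(int(b) for b in u*800/512),3,(0,0,255),1)
cv2.imwrite('pics/w6.png',v2);print(p,R)
E
```

```text
clock: 16.35
ee_pos: [570.3, 287.0, 147.9]
ee_rot: [[-0.999, -0.034, -0.002], [-0.034, 0.999, -0.001], [0.002, -0.001, -1.0]]
wrist_force: [-0.3, -0.3, -0.4]
finger_gap: 44.0
grip_force: 62.2
clock: 16.65
ee_pos: [569.8, 288.3, 148.8]
ee_rot: [[-0.999, -0.035, -0.002], [-0.035, 0.999, -0.003], [0.002, -0.003, -1.0]]
wrist_force: [-0.6, -0.6, -1.1]
finger_gap: 44.0
grip_force: 62.2
[569.79086035 288.31861104 148.78778217] [[-0.99938112 -0.03513589 -0.00168826]
 [-0.03513066  0.99937812 -0.00303578]
 [ 0.00179388 -0.00297459 -0.99999397]]
```

View pics/w6.png

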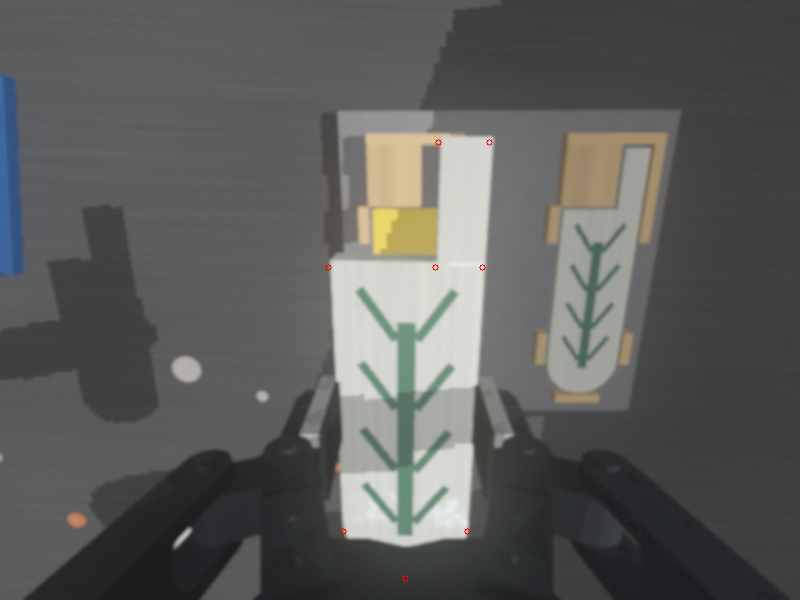

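Held feather: quill end at (441–494,136), shoulder at y≈258, about 7 px (2 mm) quill-ward of prediction. The laid feather's quill end is at (624–654,146). I'll measure both precisely in the same picture.

```bash
python3 - <<'E'
from h import *
import pickle
w,im,s=pickle.load(open('hold.pkl','rb'))
g=cv2.cvtColor(im,cv2.COLOR_BGR2GRAY).astype(float);k=512/800
def cross(x0,y0,x1,y1): # strongest edge along segment given in 800-scale px -> native subpixel
    n=80;t=np.linspace(0,1,n);x=((x0+(x1-x0)*t)+.5)*k-.5;y=((y0+(y1-y0)*t)+.5)*k-.5
    p=cv2.GaussianBlur(cv2.remap(g.astype(np.float32),x.astype(np.float32).reshape(1,-1),y.astype(np.float32).reshape(1,-1),1),(9,1),2)[0]
    d=np.abs(np.gradient(p));i=d.argmax();sl=slice(max(0,i-6),i+7);tt=(d[sl]*t[sl]).sum()/d[sl].sum()
    return np.array([(x0+(x1-x0)*tt+.5)*k-.5,(y0+(y1-y0)*tt+.5)*k-.5])
# edges as point-on-line observations: (axis, value) in feather frame
H=[(0,-85,cross(x,120,x,150)) for x in(455,468,480)]+[(0,-50,cross(x,245,x,272)) for x in(345,355)]\
 +[(1,-23,cross(315,y,348,y)) for y in(280,310,340,365)]+[(1,23,cross(470,y,500,y)) for y in(180,210,280,310,340,365)]+[(1,9,cross(425,y,455,y)) for y in(160,235,245)]
Lf=[(0,-85,cross(x,138,x,155)) for x in(632,640,648)]+[(0,-50,cross(x,198,x,216)) for x in(570,580,600)]\
 +[(1,-23,cross(545,y,570,y)) for y in(255,290,315)]+[(1,23,cross(620,y,645,y)) for y in(250,280,310)]+[(0,73,cross(x,382,x,396)) for x in(578,)]
def solve(obs,z,p0):
    def f(q):
        a=q[2]/100;c,s_=np.cos(a),np.sin(a);P=back(w,[o[2] for o in obs],z)[:,:2]-q[:2]
        l=np.c_[c*P[:,0]+s_*P[:,1],-s_*P[:,0]+c*P[:,1]]
        return [l[i,o[0]]-o[1] for i,o in enumerate(obs)]
    r=least_squares(f,p0,loss='soft_l1');return r.x,np.round(f(r.x),1)
h,r=solve(H,160.8,[570,288,3.6]);print('held',h[:2],np.degrees(h[2]/100),r)
l,r=solve(Lf,18,[566,405,3.6]);a=l[2]/100;print('laid',l[:2],np.degrees(a),r)
print('tray from laid',l[:2]-115*np.array([-np.sin(a),np.cos(a)]))
E
```

```text
held [568.03509461 288.39372165] 1.6184801428395625 [-0.1  0.1  0.1 -0.1 -0.1 -0.1 -0.1 -0.1 -0.2  0.2  0.2  0.2  0.2  0.2
  0.2 -0.3 -0.2 -0.2]
laid [565.70901908 404.97268253] 1.4479814152551398 [ 0.2  0.1  0.1 -0.  -0.1 -0.2 -0.4 -0.3 -0.2  0.1  0.2  0.5 -0.1]
tray from laid [568.6149947  290.00940446]
```

```bash
python3 - <<'E'
from h import *
import pickle
w,im,s=pickle.load(open('hold.pkl','rb'));k=512/800
def run(w,im,segs,z,p0,n):
    g=cv2.cvtColor(im,cv2.COLOR_BGR2GRAY).astype(np.float32)
    def cross(x0,y0,x1,y1):
        t=np.linspace(0,1,80);x=((x0+(x1-x0)*t)+.5)*k-.5;y=((y0+(y1-y0)*t)+.5)*k-.5
        p=cv2.GaussianBlur(cv2.remap(g,x.astype(np.float32).reshape(1,-1),y.astype(np.float32).reshape(1,-1),1),(9,1),2)[0]
        d=np.abs(np.gradient(p));i=d.argmax();sl=slice(max(0,i-6),i+7);tt=(d[sl]*t[sl]).sum()/d[sl].sum()
        return (np.array([x0+(x1-x0)*tt,y0+(y1-y0)*tt])+.5)*k-.5
    P0=back(w,[cross(*o[2]) for o in segs],z)[:,:2]
    def f(q):
        a=q[2]/100;c,s_=np.cos(a),np.sin(a);P=P0-q[:2]
        l=np.c_[c*P[:,0]+s_*P[:,1],-s_*P[:,0]+c*P[:,1]]
        return [l[i,o[0]]-o[1] for i,o in enumerate(segs)]
    r=least_squares(f,p0,loss='soft_l1');print(n,r.x[:2],np.degrees(r.x[2]/100),np.round(f(r.x),1))
S=[(0,-106,(x,100,x,120)) for x in(370,400,500,550,600,650)]+[(1,-42.5,(330,y,345,y)) for y in(130,150,170)]\
 +[(1,157.5,(x-15,y,x+15,y)) for x,y in((676,130),(665,190),(653,260),(641,330))]+[(0,94,(x,400,x,420)) for x in(560,590,615)]
run(w,im,S,8,[569,290,3],'base@hold')
# tray.pkl picture
w,im=pickle.load(open('tray.pkl','rb'))
S=[(0,-106,(x,200,x,220)) for x in(390,430,470,520,560)]+[(1,157.5,(x-9,y,x+9,y)) for x,y in((586,230),(580,290),(575,340))]\
 +[(0,94,(x,408,x,424)) for x in(400,430,460,500)]
run(w,im,S,8,[569,290,3],'base@tray')
S=[(1,-23,(370,y,384,y)) for y in(300,330,350)]+[(1,23,(425,y,437,y)) for y in(310,330,350)]+[(0,50,(x,370,x,386)) for x in(390,405,420)]+[(0,-50,(x,268,x,284)) for x in(390,405)]
run(w,im,S,8,[569,290,3],'yellow')
S=[(0,-85,(x,228,x,242)) for x in(555,560)]+[(0,-50,(x,270,x,283)) for x in(515,525,540)]+[(1,-23,(497,y,515,y)) for y in(310,330,345)]+[(1,23,(548,y,564,y)) for y in(310,330,345)]
run(w,im,S,18,[566,405,3],'laid@tray')
E
```

```text
base@hold [570.05181038 289.94205897] 2.3358006945699117 [ 0.1  0.2  0.4  0.6  0.3  0.4  0.5  0.6  0.2  0.3 -5.4 -0.2 -0.3 -6.3
 -6.5  0.1]
base@tray [569.98173085 284.54788451] 2.3806395369750404 [-0.3 -0.2 -0.1  0.   0.6 -0.6 -0.5  5.2  0.3 -0.6  0.   0.3]
yellow [570.83092878 290.43714042] 1.8752833236297477 [-0.5 -0.1 -0.6  0.3  0.4  0.5  0.2  0.1  0.2 -0.6 -0. ]
laid@tray [565.42026595 405.1661866 ] 1.5463684523367982 [-0.  -0.1 -0.   0.   0.1 -0.4 -0.5 -0.7  0.6  0.3  0.8]
```

```bash
echo '[-1,0.8,10,0,0,-0.3,-2.1,1.5,30,0,0,-0.55,-2.1,1.5,55,0,0,-0.55,-2.1,1.5,80,0,0,-0.55,-2.1,1.5,100,0,0,-0.55,-2.1,1.5,112,0,0,-0.55,-2.1,1.5,117,0,0,-0.55,-2.1,1.5,117,0,0,-0.55,-2.1,1.5,117,0,0,-0.55,-2.1,1.5,117,0,0,-0.55]' | python3 inch.py; python3 - <<'E'
from h import *
s=manip.sense();print(s['ee_pos'],s['ee_rot'])
w=viewer.camera_model('wrist');im=viewer.read_camera('wrist')
import pickle;pickle.dump((w,im,s),open('low.pkl','wb'))
v=cv2.resize(im,(800,600),interpolation=cv2.INTER_CUBIC)
cv2.imwrite('pics/w7.png',v)
E
```

```text
clock: 17.7
ee_pos: [572.3, 289.8, 32.7]
ee_rot: [[-0.999, -0.045, -0.0], [-0.045, 0.999, -0.001], [0.0, -0.001, -1.0]]
wrist_force: [0.0, 0.5, -1.3]
finger_gap: 44.1
grip_force: 62.2
[572.2966222  289.76729888  32.65823505] [[-9.99007578e-01 -4.45390210e-02 -3.66719500e-04]
 [-4.45385373e-02  9.99006903e-01 -1.23573155e-03]
 [ 4.21393586e-04 -1.21817203e-03 -9.99999169e-01]]
```

View pics/w7.png

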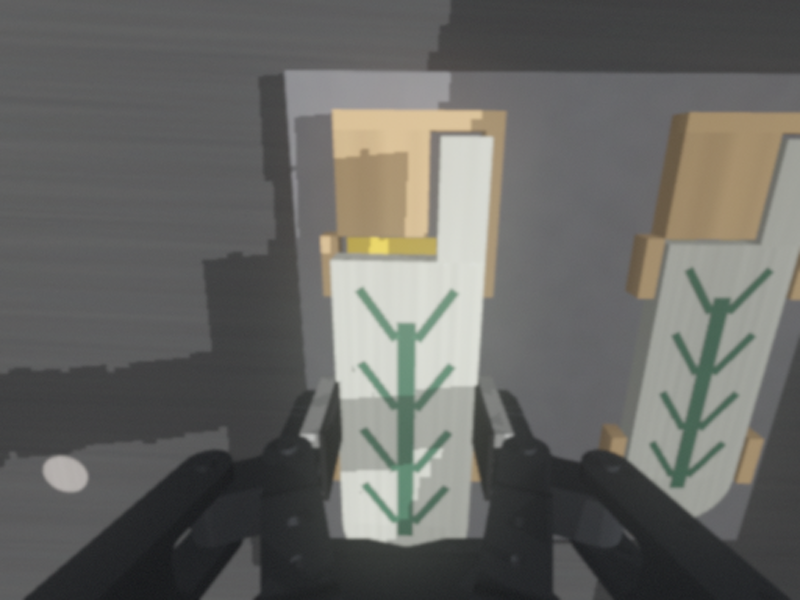

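Feather sits centred over the pocket: quill (439–493,135) inside the notch whose end wall spans y 110–133. Final numeric check.

```bash
python3 - <<'E'
from h import *
import pickle
w,im,s=pickle.load(open('low.pkl','rb'));k=512/800
g=cv2.cvtColor(im,cv2.COLOR_BGR2GRAY).astype(np.float32)
def cross(x0,y0,x1,y1):
    t=np.linspace(0,1,80);x=((x0+(x1-x0)*t)+.5)*k-.5;y=((y0+(y1-y0)*t)+.5)*k-.5
    p=cv2.GaussianBlur(cv2.remap(g,x.astype(np.float32).reshape(1,-1),y.astype(np.float32).reshape(1,-1),1),(9,1),2)[0]
    d=np.abs(np.gradient(p));i=d.argmax();sl=slice(max(0,i-6),i+7);tt=(d[sl]*t[sl]).sum()/d[sl].sum()
    return (np.array([x0+(x1-x0)*tt,y0+(y1-y0)*tt])+.5)*k-.5
def run(n,segs,p0):
    P0=np.array([back(w,[cross(*o[2])],o[3])[0,:2] for o in segs])
    def f(q):
        a=q[2]/100;c,s_=np.cos(a),np.sin(a);P=P0-q[:2]
        l=np.c_[c*P[:,0]+s_*P[:,1],-s_*P[:,0]+c*P[:,1]]
        return [l[i,o[0]]-o[1] for i,o in enumerate(segs)]
    r=least_squares(f,p0,loss='soft_l1');print(n,r.x[:2],np.degrees(r.x[2]/100),np.round(f(r.x),1))
z=44.7
run('held',[(0,-85,(x,126,x,146),z) for x in(455,468,480)]+[(0,-50,(x,250,x,270),z) for x in(350,370,395,420)]+[(1,-23,(320,y,348,y),z) for y in(310,340,365)]+[(1,23,(470,y,490,y),z) for y in(310,340,365)]+[(1,9,(432,y,447,y),z) for y in(160,190,220)],[570,290,3])
run('tray',[(0,-106,(x,62,x,82),8) for x in(310,350,400,550,600,700)]+[(1,-42.5,(x-7,y,x+7,y),8) for x,y in((288,110),(292,160),(296,210))]+[(1,31,(x-6,y,x+8,y),18) for x,y in((506,130),(502,180),(499,230),(496,270))],[570,290,3])
E
```

```text
held [570.5132462  289.92933056] 2.5117973078624494 [ 0.2  0.2  0.2 -0.2 -0.1 -0.1 -0.1 -0.  -0.1 -0.2  0.2  0.3  0.2 -0.1
 -0.  -0.2]
tray [570.1591928  290.35386387] 2.0798962537126418 [-0.  -0.   0.2 -0.1 -0.1  0.   0.   0.2  0.   0.2 -0.2 -0.2 -0.1]
```

```bash
echo '[0.35,0.4,3,0,0,0.4,0.35,0.4,7,0,0,0.4,0.35,0.4,11,0,0,0.4,0.35,0.4,15,0,0,0.4,0.35,0.4,18,0,0,0.4,0.35,0.4,20,0,0,0.4,0.35,0.4,22,0,0,0.4,0.35,0.4,22,0,0,0.4]' | python3 inch.py; echo '[0,0,1,0,0,0,0,0,2,0,0,0,0,0,2,0,0,0,0,0,2,0,0,0]' | python3 inch.py
```

```text
clock: 18.55
ee_pos: [571.4, 289.8, 9.6]
ee_rot: [[-0.999, -0.038, -0.002], [-0.038, 0.999, -0.002], [0.002, -0.002, -1.0]]
wrist_force: [0.6, 0.3, -1.9]
finger_gap: 43.9
grip_force: 62.2
clock: 18.95
ee_pos: [571.6, 290.0, 7.9]
ee_rot: [[-0.999, -0.038, -0.001], [-0.038, 0.999, -0.002], [0.001, -0.002, -1.0]]
wrist_force: [-0.4, -1.0, 1.3]
finger_gap: 43.9
grip_force: 62.5
```

```bash
echo '[0,0,0.7,0,0,0,0,0,1.4,0,0,0,0,0,1.4,0,0,0,0,0,1.4,0,0,0]' | python3 inch.py
```

```text
clock: 19.35
ee_pos: [571.6, 290.0, 7.6]
ee_rot: [[-0.999, -0.038, -0.001], [-0.038, 0.999, -0.002], [0.001, -0.002, -1.0]]
wrist_force: [-7.4, -3.5, 22.0]
finger_gap: 44.1
grip_force: 64.9
```

```bash
echo '[0,0,0.5,0,0,0,0,0,0.8,0,0,0,0,0,0.8,0,0,0,0,0,0.8,0,0,0]' | python3 inch.py
```

```text
clock: 19.75
ee_pos: [571.6, 290.0, 7.5]
ee_rot: [[-0.999, -0.038, -0.001], [-0.038, 0.999, -0.002], [0.001, -0.002, -1.0]]
wrist_force: [-11.8, -4.5, 34.1]
finger_gap: 44.2
grip_force: 66.3
```

Solid contact at TCP 7.5, consistent with the floor. I'll check the pose numerically before release.

```bash
echo '[0,0,-1,0,0,0,0,0,-1.5,0,0,0,0,0,-1.5,0,0,0]' | python3 inch.py; cat > chk.py <<'E'
from h import *
k=512/800
s=manip.sense();w=viewer.camera_model('wrist');im=viewer.read_camera('wrist')
g=cv2.cvtColor(im,cv2.COLOR_BGR2GRAY).astype(np.float32)
cv2.imwrite('pics/chk%d.png'%(s['clock']*100),cv2.resize(im,(800,600)))
def cross(a,b):
    t=np.linspace(0,1,80)[:,None];q=(a+(b-a)*t).astype(np.float32)
    p=cv2.GaussianBlur(cv2.remap(g,q[:,0].reshape(1,-1),q[:,1].reshape(1,-1),1),(9,1),2)[0]
    d=np.abs(np.gradient(p));i=d.argmax();sl=slice(max(0,i-6),i+7);tt=(d[sl]*t[sl,0]).sum()/d[sl].sum()
    return a+(b-a)*tt
T=(570.1,290.1,np.radians(2.15));z=18
E=[(0,-85,y) for y in(13,16,19)]+[(0,-50,y) for y in(-18,-10,-2)]+[(1,-23,x) for x in(-42,-35,-28,-20)]+[(1,23,x) for x in(-45,-35,-28,-20)]+[(1,9,x) for x in(-75,-65)]
P=[]
for ax,v,o in E:
    A=[v-4,o,z] if ax==0 else [o,v-4,z];B=[v+4,o,z] if ax==0 else [o,v+4,z]
    a,b=proj(w,world(T,[A,B]));P.append(back(w,[cross(a,b)],z)[0,:2])
P=np.array(P)
def f(q):
    c,s_=np.cos(q[2]/100),np.sin(q[2]/100);D=P-q[:2];l=np.c_[c*D[:,0]+s_*D[:,1],-s_*D[:,0]+c*D[:,1]]
    return [l[i,e[0]]-e[1] for i,e in enumerate(E)]
r=least_squares(f,[570,290,3.7],loss='soft_l1');print(r.x[:2],np.degrees(r.x[2]/100),np.round(f(r.x),1))
E
python3 chk.py
```

```text
clock: 20.05
ee_pos: [571.6, 290.0, 7.7]
ee_rot: [[-0.999, -0.038, -0.001], [-0.038, 0.999, -0.002], [0.001, -0.002, -1.0]]
wrist_force: [-3.5, -0.5, 11.2]
finger_gap: 44.1
grip_force: 63.8
[569.9152534  290.15663891] 2.04407302713751 [-0.  -0.  -0.1 -0.1  0.1  0.1 -0.3 -0.2 -0.4 -0.5  0.4  0.4  0.3  0.3
 -0.  -0. ]
```

Pose at (569.9, 290.2, 2.04°) against the pocket at (570.1, 290.1, 2.15°), with top-face residuals ≤0.5 mm. Release and retreat.

```bash
echo '[0,0,0,0,0,0,0,0,0,0,0,0,0,0,0,0,0,0,0,0,0,0,0,0]' | python3 inch.py 65; echo '[0,0,-3,0,0,0,0,0,-10,0,0,0,0,0,-25,0,0,0,0,0,-50,0,0,0,0,0,-80,0,0,0,0,0,-110,0,0,0,0,0,-130,0,0,0,0,0,-140,0,0,0,0,0,-140,0,0,0,0,0,-140,0,0,0]' | python3 inch.py; python3 chk.py
```

```text
clock: 20.5
ee_pos: [571.5, 289.9, 7.0]
ee_rot: [[-0.999, -0.038, -0.002], [-0.038, 0.999, -0.002], [0.002, -0.002, -1.0]]
wrist_force: [-0.4, 0.3, -0.6]
finger_gap: 64.9
grip_force: 0.0
clock: 21.5
ee_pos: [571.4, 289.9, 146.5]
ee_rot: [[-0.999, -0.038, -0.002], [-0.038, 0.999, -0.002], [0.002, -0.002, -1.0]]
wrist_force: [-0.1, -0.3, -0.4]
finger_gap: 65.3
grip_force: 0.0
[569.87850606 289.97400979] 1.8169946525122578 [-0.  -0.  -0.1  0.   0.1 -0.  -0.1 -0.2 -0.5 -0.6  0.4 -0.1  1.   0.4
 -0.1  0.1]
```

The feather is in place and released, and the arm is clear.

```bash
python3 -c "
from workcell import manip, viewer
print(manip.job_done())"
```

```text
the job is handed in; nothing more can be done
None
```

I leaned the bright feather in the V rests, took it again by its long edges, and lowered it marked side up into the empty pocket. It is released about 0.3 mm from its place by the last camera check, and the job was handed in at about 21.5 s; the judge returned no result.

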